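Third hand at the bracket jig

ROBOT

A 6-joint arm with a two-finger parallel gripper is mounted at the origin on the work surface. World frame = base frame: x ahead of the robot, y to its left, z up, the work surface at z = 0. Lengths are in m, angles in rad, forces in N, time in s.
With the tool pointing down it reaches from about 0.3 to 0.775 m from the base axis. Payload 14.6 kg.
Tool frame: the origin (TCP) lies on the mounting face of the last link; the fingertips stand 199 mm ahead of it and the grasp point (between the pads) lies 180 mm ahead of it; z points along the fingers, y is the line along which they close (so a half turn about z gives the same grasp; the last joint's range is limited). The gripper opens to 94 mm and grips with 3 to 60 N. Pads are 16 mm wide; open, the fingers measure 119 mm over their backs; the gripper's body (75 mm by 177 mm) begins 78 mm behind the grasp point.
Start: joints at [1.277, 0.3, 1.521, -0, 1.321, -0.067], TCP at [0.124, 0.536, 0.405] pointing down, gripper open.
Joint ranges: [-3.03, 3.03], [-0.79, 2.21], [0.23, 2.52], [-1.04, 4.18], [0, 3.07], [-2.55, 2.55]. Speed limits (rad/s): [2.22, 2.22, 2.57, 3.14, 3.14, 3.14].

INTERFACE

Orientations are given as [roll, pitch, yaw] about the fixed x, y, z axes, in that order (R = Rz(yaw) Ry(pitch) Rx(roll)).
In Python, from station import get_obs, camera, hand_in gives the robot as it stands.
- The arm moves only by the tool apply_moves, never from a script. Its argument "increments" is a list of rows, each an object of numbers: "tx", "ty", "tz": the shift along the tool's x, y, z as a fraction of full scale; "ax", "ay", "az": the turn, a rotation vector about the tool's x, y, z as a fraction of full scale. In form: [{"tx": .., "ty": .., "tz": .., "ax": .., "ay": .., "az": ..}, ...]. A call has 1 to 12 rows; each row shifts and turns the commanded pose from where the row before left it, along the tool's axes as they then stand; what a row does not reach is not made up. Full scale, the value 1, is 30 mm for a shift and 5 degrees for a turn. A row lasts 1/8 s, in which the tool goes at most 62.5 mm and 10.7 degrees, less where a joint would pass 70% of its speed; a pose out of reach is approached as far as the arm can. A call with a number of a shift or a turn outside -1 to 1 is refused whole. A call with a gripper value outside its range is refused whole. "jaw" is the closure, from 0 (fully open) to 1 (shut), set as the call begins (left out, the last holds). The fingers move at their own pace and stop on an object; "force" is the grip in N (left out, the last holds). Time passes only in rows, so rows that do not move let the fingers close. It gives the time, the measured TCP pose, the force, the opening and the grip force at its end, in the units of the state.
- get_obs(): the state, without advancing time (a new reading comes with each control period).
- camera(name): name is "side" or "top" or "wrist"; returns a dict with "pixels" (480x640x3 uint8, red, green, blue), "camera_matrix" (3x3 intrinsics, pixels), "R" (3x3) and "t" (3): a world point X has camera coordinates R X + t; the wrist camera has in their place "T_tool_cam" (4x4, takes a point from camera to tool coordinates, whose origin is the TCP and whose axes are the flange's). Camera axes: x right, y down, z forward; pixel columns grow to the right and rows downward; lengths in m; the calibration is good to about 2 mm. The wrist camera is an equidistant fisheye: a pixel r from the principal point sees the ray r / f radians off the axis. A picture is of the moment at which its call begins: read the wrist's pose just before it. There is no depth.
- hand_in(): hands the job in; it is judged then, once.
The state is a dict: "time_s": time; "qpos": joint angles; "joint_vel": joint speeds; "tau": joint torques, N m; "ee_pos": TCP position; "eef_rot": TCP orientation; "force": force on the tool from outside, world axes, zero at the start; "moment": the same for the moment, N m; "grip_width": finger opening in m; "grip_force": force on a finger pad.
Only numpy, scipy, OpenCV 4.12 (cv2) and the standard library are available. Lean on these libraries where they do the work, as an engineer would, in place of code of your own. Each camera call takes 0.05 s, during which the arm holds its last target. There are 200 camera calls.

TASK

On the plywood assembly jig, first slide the blue end stop along its track until its white line is at the red mark. Then set the orange bracket down on the jig board, upright, with its flat face square against the sprung wooden panel and its right side (seen from the robot) up against the end stop's arm, without shifting the stop off its mark, and press the panel back with it until the black needle stands in the green zone of the gauge, never deep into the red. Finish still holding the bracket there with that steady push, so a colleague can screw it on from behind, and leave the other things on the table where they are.

Things in the scene. Friction and masses are not known exactly. Their poses are not given: they have to be found in the camera images.
- jig: Plywood jig board fixed to the table, 12 mm thick, x -135 to 150, y -145 to 145 mm. Origin on the table surface; x points away from the robot, square to the panel (pressing direction), y left along panel and track, z up. Aluminium track along y at x = -110 mm, top 26 mm above the table. Grey spring block behind the panel, x 120 to 145 mm, top 57 mm above the table
- gauge (a point): Centre of the gauge's green zone (12 mm long in jig x), on top of a post at the panel's left end: jig x 82, y 124 mm, 61 mm above the table; post 50 x 30 mm (x, y). White zone on the robot's side of it, red beyond; the panel's black needle crosses it
- panel (a joint): How far the panel is pressed back along the jig's +x, in m: 0 at rest to 0.032 at the hard end. Spring 500 N/m (0.5 N per mm), hardly any friction. The needle moves with it: white zone up to 0.010, green 0.010 to 0.022 (5 to 11 N, middle 0.016), red from 0.022 on; 0.028 is deep in the red
- panel_face (a point): The sprung wooden panel, upright, 200 mm wide (y, centred on the jig), 12 mm thick, top 63 mm above the table. This point is on its front face, at the middle of its width, at board height (1 mm below its lower edge); axes as the jig's. At rest its front face is at jig x = 60 mm
- end_stop (a joint): Position of the blue end stop along the track, in m, 0 (right end) to 0.12, growing to the jig's +y (left). It stays where it is left; about 6 N to slide it
- stop_grip (a point): Centre of the top of the end stop's grip, on its white line: blue block 20 mm wide along the track (y), 28 mm in x, its top 66.5 mm above the table, 40 mm above the track. Axes as the jig's. From it an arm 12 mm wide (6 mm either side of the line), up to 21 mm above the board, reaches in +x along the board to 4 mm before the resting panel
- stop_face (a point): Point on the left (+y) face of the end stop's arm, against which the bracket's right side belongs: 6 mm to the left of the white line, 10 mm above the board, 140 mm in +x from the grip's centre; axes as the jig's
- red_mark: Thin red line painted across the front edge of the board and the track: the place for the end stop's white line. Only its y along the track matters (25 mm in front of the track's centreline in x, at board height); axes as the jig's; always to the left of where the stop starts
- bracket: Loose orange angle bracket, 0.08 to 0.17 kg, left or right of the jig. Foot 56 x 60 x 6 mm (x, y, z); flange 60 mm wide, 50 tall, 6 thick at the +x end, its +x side the flat face; central rib 12 mm thick (across y), x -18 to 22 mm, top 46 mm up, good to grip, with a low toe to x -26. Origin: centre of the underside, z up. On the jig its x must point along the jig's x
- bracket_side (a point): Middle of the bracket's right (-y) side: 30 mm in -y from its origin, 10 mm above its underside; axes as the bracket's
- bracket_face (a point): Middle of the bracket's flat face: 28 mm in +x from its origin, 25 mm above its underside; axes as the bracket's
- tape_roll: roll of yellow tape lying flat, 96 mm across, 25 mm high, hole 74 mm; origin at the centre of its underside. Bystander; it lies left or right of the jig, on the side where the bracket is not
- screwdriver: screwdriver lying on the table near the right side; origin near its middle. Bystander
- glue_bottle: white glue bottle with orange cap, 52 mm across, 130 mm tall, near the left side; origin at the centre of its underside. Bystander
- screw_tray: black open tray with two compartments, 120 x 90 x 30 mm, near the right side; origin at the centre of its underside. Bystander
- mug: blue mug, 80 mm across, 95 mm tall, near the left side; origin at the centre of its underside. Bystander
- spare_panel: bare plywood rectangle 90 x 140 x 12 mm lying flat to the left of the jig, towards its far end; origin at the centre of its underside. Bystander
Mind the look-alikes: they are no part of the job. Of the things that look like the bracket, take the one that is nearest to the robot's base at the start.

How it is judged:
On the way, in this order (a step that is already met when the one before it is completed fails the run):
1. the end stop's white line is at the red mark, while the panel is not yet pressed (y of stop_grip in the frame of red_mark between -0.005 and 0.005 m and value of joint panel below 0.004 m), for 0.2 s.
2. the bracket is pressed against the panel, needle in the green zone (value of joint panel between 0.009 and 0.023 m and contact force between bracket and panel between 4 and 13 N and y of bracket_side in the frame of stop_face between -0.003 and 0.006 m and angle between the x axis of bracket and the x axis of jig, either way round below 0.08 rad and x of bracket_face in the frame of jig above 0.065 m and angle between bracket's own z axis and vertical below 0.08 rad and z of bracket in the frame of jig between 0.009 and 0.017 m and y of stop_grip in the frame of red_mark between -0.005 and 0.005 m), for 0.3 s.
At the end, for the whole second after the job is handed in: Fingers still on the bracket (over 2 N); it presses the panel with 4-13 N, 9-23 mm back, steady; upright and square within 0.08 rad, underside within 5 mm of the board, flat face to the panel, right side within 6 mm of the stop's arm; stop within 5 mm of the red mark (all of step 2 and contact force between the fingers and bracket above 2 N and linear speed of bracket below 0.02 m/s and velocity of joint panel between -0.01 and 0.01 m/s); the arm keeps its last pose, push and grip.
It fails at once if the panel is pressed deep into the red (over 28 mm) (value of joint panel above 0.028 m).
It fails at once if a bystander is moved by more than 30 mm (distance of any of tape_roll, screwdriver, glue_bottle, screw_tray, mug, spare_panel from where it was at the start of the episode above 0.03 m).
It also fails if it takes over 54 s, if anything falls off the work surface, if the arm or the gripper's body presses on something with over 40 N, if the wrist force passes 120 N, or if a joint passes its speed limit or range.

## Working session

There is one attempt and no reset: what is moved stays moved. The work goes in short steps, Python scripts to look and compute and a tool call to move; the robot and the scene stay as the last step left them, time stands still between calls to the robot, and variables do not carry over. Pictures are saved under pics/ and viewed, at most 10 in all, crops included, and the job is handed in when it is done.

Besides the shell and the picture viewer there is one more tool, called after "Call:" as name([rows], argument=value, ...), one row to a line, values as JSON. apply_moves: Moves the arm, as the interface text tells. Its arguments: {"type":"object","properties":{"increments":{"type":"array"},"jaw":{"type":"number"},"force":{"type":"number"}},"required":["increments"]}

```bash
mkdir -p pics; ls
python3 - <<'E'
from station import get_obs,camera
import cv2,numpy as np
print(get_obs())
for n in("top","side"):
    c=camera(n);cv2.imwrite(f"pics/{n}0.png",c["pixels"][:,:,::-1]);print(n,c["camera_matrix"],c["R"],c["t"])
c=camera("wrist");print(c["camera_matrix"],c["T_tool_cam"])
E
```

```text
pics
{'time_s': 0.0, 'qpos': array([ 1.27738917e+00,  3.00477017e-01,  1.52160479e+00, -1.41128697e-05,
        1.32066689e+00, -6.65973982e-02]), 'joint_vel': array([-0.00137781,  0.00139844,  0.00118161, -0.00030232, -0.00021548,
       -0.00054401]), 'tau': array([-1.95786786e-03, -5.31796038e+01, -3.52743423e+01,  7.07262894e-02,
        2.41380930e-02, -2.01233240e-05]), 'ee_pos': array([0.12367097, 0.53588006, 0.40407291]), 'eef_rot': array([-3.14043826e+00, -6.32934580e-05,  2.91478636e+00]), 'force': array([-0.38608916, -0.53212606, -0.00675436]), 'moment': array([ 0.00200532, -0.02649788, -0.03877673]), 'grip_force': 0.0, 'grip_width': 0.09394729819028184}
top [[507.94754847   0.         322.06349804]
 [  0.         507.94754847 245.08037821]
 [  0.           0.           1.        ]] [[ 9.59728315e-04 -9.99984571e-01 -5.47137798e-03]
 [-9.94945797e-01 -4.05488431e-04 -1.00412635e-01]
 [ 1.00408867e-01  5.54009338e-03 -9.94930835e-01]] [0.09700141 0.53932028 1.28815781]
side [[573.88723177   0.         318.52737326]
 [  0.         573.88723177 238.88734117]
 [  0.           0.           1.        ]] [[-0.93813071 -0.34626903  0.00292216]
 [-0.18531183  0.49489238 -0.8489647 ]
 [ 0.29252403 -0.79698136 -0.52844148]] [0.5447507  0.12500433 1.65189737]
[[371.64829954   0.         322.12908126]
 [  0.         371.64829954 234.70866307]
 [  0.           0.           1.        ]] [[ 3.92707593e-04 -9.67290256e-01 -2.53671849e-01  7.42589203e-02]
 [ 9.99999663e-01  5.62611390e-04 -5.97232431e-04 -7.87850713e-04]
 [ 7.20415783e-04 -2.53671529e-01  9.67290151e-01  1.96304689e-02]
 [ 0.00000000e+00  0.00000000e+00  0.00000000e+00  1.00000000e+00]]
```

View pics/top0.png

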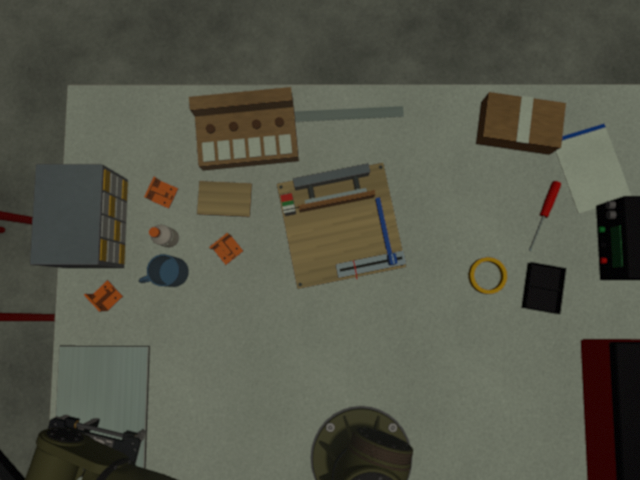

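View pics/side0.png

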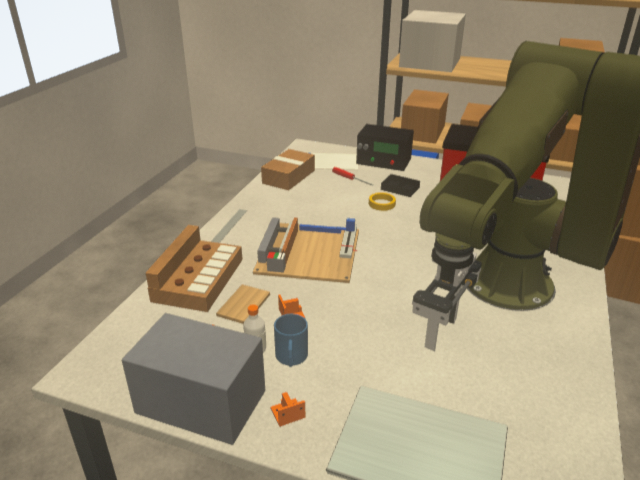

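The top view shows the jig around px (340,225), the stop grip at about (392,259) and the red mark at about (356,268). Of the three orange brackets, the one at (227,248) is nearest the base. I'll enlarge the jig and that bracket.

```bash
cat > h.py <<'E'
import numpy as np,cv2
from station import get_obs,camera
from scipy.spatial.transform import Rotation as Ro
def pix2w(c,uv,z):
    d=np.linalg.inv(c["camera_matrix"])@np.array([uv[0],uv[1],1.]); R=c["R"];t=c["t"]
    o=-R.T@t; d=R.T@d; return o+d*(z-o[2])/d[2]
def w2pix(c,X):
    p=c["camera_matrix"]@(c["R"]@np.asarray(X)+c["t"]); return p[:2]/p[2]
def wristpose():
    o=get_obs(); T=np.eye(4);T[:3,:3]=Ro.from_euler("xyz",o["eef_rot"]).as_matrix();T[:3,3]=o["ee_pos"];return T
def wpix2w(c,T,uv,z):
    K=c["camera_matrix"];x=np.array([uv[0]-K[0,2],uv[1]-K[1,2]])/K[0,0];r=np.hypot(*x)
    d=np.r_[x/r*np.sin(r),np.cos(r)] if r>1e-9 else np.array([0,0,1.])
    W=T@c["T_tool_cam"];d=W[:3,:3]@d;o=W[:3,3];return o+d*(z-o[2])/d[2]
def w2wpix(c,T,X):
    W=np.linalg.inv(T@c["T_tool_cam"]);p=W[:3,:3]@np.asarray(X)+W[:3,3]
    th=np.arctan2(np.hypot(p[0],p[1]),p[2]);K=c["camera_matrix"]
    return K[:2,2]+K[0,0]*th*p[:2]/np.hypot(p[0],p[1])
E
python3 - <<'E'
import cv2
i=cv2.imread("pics/top0.png")
a=cv2.resize(i[155:295,200:410],None,fx=3.8,fy=3.8,interpolation=cv2.INTER_CUBIC)
cv2.imwrite("pics/top0c.png",a)
E
```

```text
(no output)
```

View pics/top0c.png

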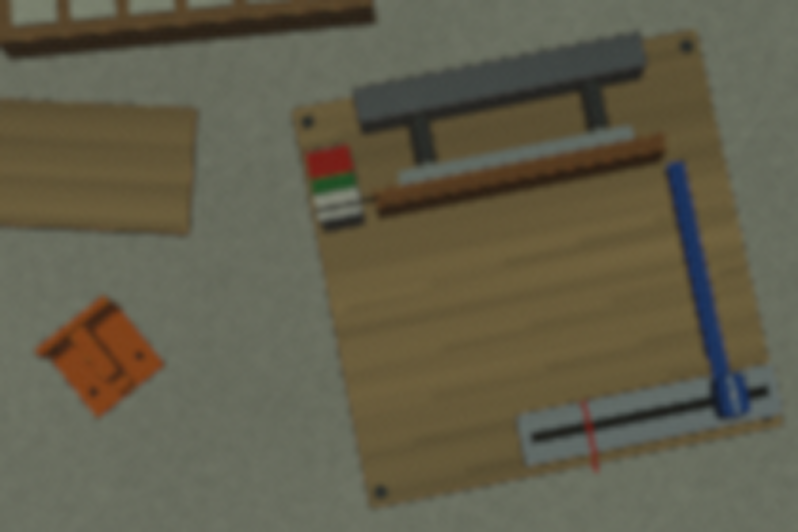

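The enlarged crop shows the board corners (TL 295,107; TR 697,32; BR 783,422; BL 370,508), the grip top at (732,390) and the red line from (585,402) to (595,470). The bracket's foot end is at (100,418)-(163,365) and its flange top at (38,352)-(105,297).

Run:
```python
from h import *
c=camera("top")
f=lambda u,v,z: pix2w(c,(u/3.8+200-.37,v/3.8+155-.37),z)[:2]
B=np.array([f(295,107,.012),f(697,32,.012),f(783,422,.012),f(370,508,.012)])
J=np.array([[.15,.145],[.15,-.145],[-.135,-.145],[-.135,.145]])
# rigid fit
bm,jm=B.mean(0),J.mean(0);H=(J-jm).T@(B-bm);a=np.arctan2(H[0,1]-H[1,0],H[0,0]+H[1,1])
R=np.array([[np.cos(a),-np.sin(a)],[np.sin(a),np.cos(a)]]);t=bm-R@jm
print("jig",t,np.degrees(a),B-(J@R.T+t))
inv=lambda p:R.T@(p-t)
print("grip",inv(f(732,390,.0665)),f(732,390,.0665),"red",inv(f(595,470,.012)),inv(f(585,402,.026)), inv(f(590,432,.026)))
fe=np.array([f(100,418,.006),f(163,365,.006)]);fl=np.array([f(38,352,.05),f(105,297,.05)])
print(fe,fl,np.linalg.norm(fe[0]-fe[1]),np.linalg.norm(fl[0]-fl[1]))
d1=fe[0]-fe[1];d2=fl[0]-fl[1]
print("yaw",[np.degrees(np.arctan2(-d[0],d[1])) for d in(d1,d2)],"mid",fe.mean(0),fl.mean(0),(fe.mean(0)+fl.mean(0))/2)
```

```text
jig [0.58816386 0.04696455] 11.263629177812968 [[ 1.02790283e-05 -1.92092057e-03]
 [-3.24188174e-03  1.25363045e-03]
 [ 2.82010251e-03  9.81039284e-04]
 [ 4.11500201e-04 -3.13749161e-04]]
grip [-0.10638624 -0.10694643] [ 0.5047159  -0.07870171] red [-0.13916755 -0.01148909] [-0.0929324  -0.01315938] [-0.1135885  -0.01239609]
[[0.48973587 0.34974112]
 [0.52651117 0.30679902]] [[0.53127314 0.38364248]
 [0.56843167 0.33941564]] 0.05653712639289272 0.057764786742895854
yaw [np.float64(40.57650937503963), np.float64(40.03631977872508)] mid [0.50812352 0.32827007] [0.5498524  0.36152906] [0.52898796 0.34489956]
```

Call:
apply_moves([
  {"az": -0.97,"tz": 0.5},
  {"az": -0.97,"tz": 0.5},
  {"az": -0.97,"tz": 0.5},
  {"az": -0.97,"tz": 0.5},
  {"az": -0.97,"tz": 0.5},
])

```text
schema error: expected keys tx, ty, tz, ax, ay, az
```

Call:
apply_moves([
  {"ty": -0.95,"tx": -0.36},
  {"ty": -0.95,"tx": -0.36},
  {"ty": -0.95,"tx": -0.36},
  {"ty": -0.95,"tx": -0.36},
  {"ty": -0.95,"tx": -0.36},
  {"ty": -0.95,"tx": -0.36},
  {"ty": -0.95,"tx": -0.36},
  {"ty": -0.95,"tx": -0.36},
  {"ty": -0.95,"tx": -0.36},
  {"ty": -0.95,"tx": -0.36},
  {"ty": -0.95,"tx": -0.36},
  {"ty": -0.95,"tx": -0.36},
])

```text
schema error: expected keys tx, ty, tz, ax, ay, az
```

Call:
apply_moves([
  {"ty": -0.95,"tx": -0.36},
  {"ty": -0.95,"tx": -0.36},
  {"ty": -0.95,"tx": -0.36},
  {"ty": -0.95,"tx": -0.36},
  {"ty": -0.95,"tx": -0.36},
  {"ty": -0.95,"tx": -0.36},
  {"ty": -0.95,"tx": -0.36},
  {"ty": -0.95,"tx": -0.36},
  {"ty": -0.95,"tx": -0.36},
  {"ty": -0.95,"tx": -0.36},
  {"ty": -0.95,"tx": -0.36},
  {},
])

```text
schema error: expected keys tx, ty, tz, ax, ay, az
```

Call:
apply_moves([
  {"tx": 0,"ty": 0,"tz": 0.5,"ax": 0,"ay": 0,"az": -0.97},
  {"tx": 0,"ty": 0,"tz": 0.5,"ax": 0,"ay": 0,"az": -0.97},
  {"tx": 0,"ty": 0,"tz": 0.5,"ax": 0,"ay": 0,"az": -0.97},
  {"tx": 0,"ty": 0,"tz": 0.5,"ax": 0,"ay": 0,"az": -0.97},
  {"tx": 0,"ty": 0,"tz": 0.5,"ax": 0,"ay": 0,"az": -0.97},
])

```text
time_s: 0.82
ee_pos: [0.1237, 0.5359, 0.329]
eef_rot: [-3.141, -0.0, -2.942]
force: [0.3, 0.5, 0.3]
grip_width: 0.0939
grip_force: 0.0
```

Call:
apply_moves([
  {"tx": -0.36,"ty": -0.95,"tz": 0,"ax": 0,"ay": 0,"az": 0},
  {"tx": -0.36,"ty": -0.95,"tz": 0,"ax": 0,"ay": 0,"az": 0},
  {"tx": -0.36,"ty": -0.95,"tz": 0,"ax": 0,"ay": 0,"az": 0},
  {"tx": -0.36,"ty": -0.95,"tz": 0,"ax": 0,"ay": 0,"az": 0},
  {"tx": -0.36,"ty": -0.95,"tz": 0,"ax": 0,"ay": 0,"az": 0},
  {"tx": -0.36,"ty": -0.95,"tz": 0,"ax": 0,"ay": 0,"az": 0},
  {"tx": -0.36,"ty": -0.95,"tz": 0,"ax": 0,"ay": 0,"az": 0},
  {"tx": -0.36,"ty": -0.95,"tz": 0,"ax": 0,"ay": 0,"az": 0},
  {"tx": -0.36,"ty": -0.95,"tz": 0,"ax": 0,"ay": 0,"az": 0},
  {"tx": -0.36,"ty": -0.95,"tz": 0,"ax": 0,"ay": 0,"az": 0},
  {"tx": -0.36,"ty": -0.95,"tz": 0,"ax": 0,"ay": 0,"az": 0},
  {"tx": -0.36,"ty": -0.95,"tz": 0,"ax": 0,"ay": 0,"az": 0},
])

```text
time_s: 2.33
ee_pos: [0.3179, 0.2249, 0.3297]
eef_rot: [3.142, 0.0, -2.945]
force: [-0.4, 0.4, -0.7]
grip_width: 0.0938
grip_force: 0.0
```

Call:
apply_moves([
  {"tx": -0.36,"ty": -0.95,"tz": 0,"ax": 0,"ay": 0,"az": 0},
  {"tx": -0.36,"ty": -0.95,"tz": 0,"ax": 0,"ay": 0,"az": 0},
  {"tx": -0.36,"ty": -0.95,"tz": 0,"ax": 0,"ay": 0,"az": 0},
  {"tx": -0.36,"ty": -0.95,"tz": 0,"ax": 0,"ay": 0,"az": 0},
  {"tx": -0.36,"ty": -0.95,"tz": 0,"ax": 0,"ay": 0,"az": 0},
  {"tx": -0.36,"ty": -0.95,"tz": 0,"ax": 0,"ay": 0,"az": 0},
  {"tx": -0.36,"ty": -0.95,"tz": 0,"ax": 0,"ay": 0,"az": 0},
  {"tx": -0.36,"ty": -0.95,"tz": 0,"ax": 0,"ay": 0,"az": 0},
  {"tx": -0.36,"ty": -0.95,"tz": 0,"ax": 0,"ay": 0,"az": 0},
  {"tx": -0.36,"ty": -0.95,"tz": 0,"ax": 0,"ay": 0,"az": 0},
  {"tx": -0.36,"ty": -0.95,"tz": 0,"ax": 0,"ay": 0,"az": 0},
  {"tx": 0,"ty": 0,"tz": 0,"ax": 0,"ay": 0,"az": 0},
])

```text
time_s: 3.82
ee_pos: [0.4957, -0.0596, 0.3293]
eef_rot: [3.142, -0.0, -2.947]
force: [-0.0, 0.2, -0.1]
grip_width: 0.0941
grip_force: 0.0
```

Run:
```python
from h import *
T=wristpose();c=camera("wrist");np.savez("w1.npz",T=T,p=c["pixels"]);cv2.imwrite("pics/w1.png",c["pixels"][:,:,::-1]);print(get_obs());print(T)
```

```text
{'time_s': 3.875, 'qpos': array([-1.91674603e-01,  2.65356407e-01,  1.75117333e+00,  8.71303567e-05,
        1.12580286e+00, -1.95776300e+00]), 'joint_vel': array([ 0.02439016, -0.01931697,  0.0203411 ,  0.00319407,  0.00067889,
        0.00906373]), 'tau': array([-1.39460016e+00, -4.73040283e+01, -3.32821262e+01, -1.07582866e-01,
        2.84552289e-02, -1.88778620e-01]), 'ee_pos': array([ 0.49520456, -0.05880938,  0.32928769]), 'eef_rot': array([ 3.14124061e+00, -6.55561510e-04, -2.94633800e+00]), 'force': array([ 0.27358005, -0.80774118, -0.83415129]), 'moment': array([ 0.08466999, -0.01238043, -0.05515814]), 'grip_force': 0.0, 'grip_width': 0.09400239088147955}
[[-9.81118921e-01 -1.93405073e-01 -3.75937567e-04  4.95670901e-01]
 [-1.93405083e-01  9.81118991e-01 -1.05613354e-05 -5.96447007e-02]
 [ 3.70882102e-04  6.23463103e-05 -9.99999929e-01  3.29328709e-01]
 [ 0.00000000e+00  0.00000000e+00  0.00000000e+00  1.00000000e+00]]
```

View pics/w1.png

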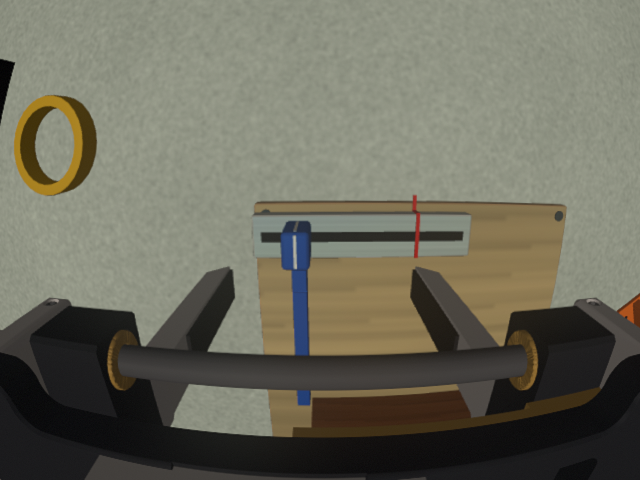

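The wrist view shows the stop's white line from (298,222) to (295,268), the red mark on the track at (417,233), and the board's near corners at about (256,203) and (565,206).

Run:
```python
from h import *
c=camera("wrist");T=np.load("w1.npz")["T"]
a=np.radians(11.26);R=np.array([[np.cos(a),-np.sin(a)],[np.sin(a),np.cos(a)]]);t=np.array([.5882,.0470])
w=lambda x,y,z:np.r_[R@[x,y]+t,z]
for n,p in dict(gripc=(-.11,-.107,.0665),gf=(-.124,-.107,.0665),gb=(-.096,-.107,.0665),red=(-.11,-.0124,.026),nl=(-.135,.145,.012),nr=(-.135,-.145,.012),armend=(.056,-.107,.033)).items(): print(n,w2wpix(c,T,w(*p)))
inv=lambda uv,z:R.T@(wpix2w(c,T,uv,z)[:2]-t)
print(inv((296,250),.0665),inv((297,224),.0665),inv((295,268),.0665),inv((417,233),.026),inv((415,205),.012),inv((256,203),.012),inv((565,206),.012))
im=cv2.imread("pics/w1.png");cv2.imwrite("pics/w1c.png",cv2.resize(im[190:290,240:440],None,fx=4,fy=4,interpolation=cv2.INTER_CUBIC))
```

```text
gripc [293.11571621 252.33268485]
gf [292.65537718 232.58442543]
gb [293.61406039 271.44729704]
red [414.68602945 236.85730213]
nl [565.95617461 207.17807168]
nr [251.62809684 203.28949689]
armend [301.54741182 406.60751082]
[-0.11167791 -0.10497589] [-0.12995488 -0.10394265] [-0.09856551 -0.10596617] [-0.11321268 -0.01065811] [-0.13360598 -0.01000783] [-0.1351978  -0.14131984] [-0.13610091  0.14360106]
```

View pics/w1c.png

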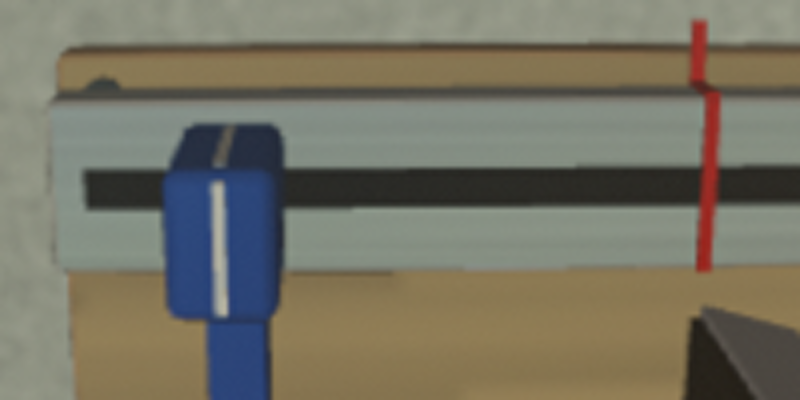

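Call:
apply_moves([
  {"tx": 0,"ty": -0.67,"tz": 0.6,"ax": 0,"ay": 0,"az": 0},
  {"tx": 0,"ty": 0,"tz": 0.8,"ax": 0,"ay": 0,"az": 0},
  {"tx": 0,"ty": 0,"tz": 0.8,"ax": 0,"ay": 0,"az": 0},
  {"tx": 0,"ty": 0,"tz": 0.6,"ax": 0,"ay": 0,"az": 0},
  {"tx": 0,"ty": 0,"tz": 0.3,"ax": 0,"ay": 0,"az": 0},
  {"tx": 0,"ty": 0,"tz": 0,"ax": 0,"ay": 0,"az": 0},
])

```text
time_s: 4.68
ee_pos: [0.499, -0.0784, 0.236]
eef_rot: [3.141, -0.001, -2.945]
force: [-0.2, 0.7, -0.0]
grip_width: 0.094
grip_force: 0.0
```

Call:
apply_moves([
  {"tx": 0,"ty": 0,"tz": 0,"ax": 0,"ay": 0,"az": 0},
  {"tx": 0,"ty": 0,"tz": 0,"ax": 0,"ay": 0,"az": 0},
  {"tx": 0,"ty": 0,"tz": 0,"ax": 0,"ay": 0,"az": 0},
  {"tx": 0,"ty": 0,"tz": 0,"ax": 0,"ay": 0,"az": 0},
  {"tx": 0,"ty": 0,"tz": 0,"ax": 0,"ay": 0,"az": 0},
  {"tx": 0,"ty": 0,"tz": 0,"ax": 0,"ay": 0,"az": 0},
  {"tx": 0,"ty": 0,"tz": 0,"ax": 0,"ay": 0,"az": 0},
], jaw=1, force=20)

```text
time_s: 5.55
ee_pos: [0.4992, -0.0782, 0.2366]
eef_rot: [-3.142, -0.0, -2.945]
force: [0.2, 0.2, 0.2]
grip_width: 0.0275
grip_force: 0.0
```

Still closing; wait, then slide 95 mm (3.17 units).

Call:
apply_moves([
  {"tx": 0,"ty": 0,"tz": 0,"ax": 0,"ay": 0,"az": 0},
  {"tx": 0,"ty": 0,"tz": 0,"ax": 0,"ay": 0,"az": 0},
  {"tx": 0,"ty": 0,"tz": 0,"ax": 0,"ay": 0,"az": 0},
  {"tx": 0,"ty": 0.4,"tz": 0,"ax": 0,"ay": 0,"az": 0},
  {"tx": 0,"ty": 0.6,"tz": 0,"ax": 0,"ay": 0,"az": 0},
  {"tx": 0,"ty": 0.6,"tz": 0,"ax": 0,"ay": 0,"az": 0},
  {"tx": 0,"ty": 0.6,"tz": 0,"ax": 0,"ay": 0,"az": 0},
  {"tx": 0,"ty": 0.6,"tz": 0,"ax": 0,"ay": 0,"az": 0},
  {"tx": 0,"ty": 0.35,"tz": 0,"ax": 0,"ay": 0,"az": 0},
  {"tx": 0,"ty": 0,"tz": 0,"ax": 0,"ay": 0,"az": 0},
  {"tx": 0,"ty": 0,"tz": 0,"ax": 0,"ay": 0,"az": 0},
])

```text
time_s: 6.92
ee_pos: [0.4804, 0.0148, 0.2366]
eef_rot: [3.14, -0.001, -2.945]
force: [-5.4, 4.5, 4.1]
grip_width: 0.0199
grip_force: 20.0
```

Run:
```python
from h import *
T=wristpose();c=camera("wrist");np.savez("w2.npz",T=T,p=c["pixels"]);im=np.ascontiguousarray(c["pixels"][:,:,::-1]);print(get_obs());print(T)
t=camera("top")["pixels"][:,:,::-1]
print(im.shape)
cv2.imwrite("pics/w2.png",np.vstack([im[:400], ])[:, :])
cv2.imwrite("pics/t2.png",t)
```

```text
{'time_s': 6.975, 'qpos': array([-4.57567742e-02,  3.68909820e-01,  1.86842540e+00,  1.18026468e-03,
        9.05683171e-01, -1.81378887e+00]), 'joint_vel': array([-0.00231049,  0.00117019,  0.00266023, -0.00150381,  0.00027731,
        0.00031104]), 'tau': array([ -2.53509857, -47.87469506, -28.7481004 ,  -0.84551431,
        -1.19368315,   0.13004548]), 'ee_pos': array([0.48047237, 0.01470454, 0.23660379]), 'eef_rot': array([ 3.14034913e+00, -1.16097890e-03, -2.94508522e+00]), 'force': array([-5.46553018,  5.52922209,  4.61991404]), 'moment': array([0.82498195, 0.83415361, 0.164354  ]), 'grip_force': 20.00140070915222, 'grip_width': 0.019713435524077946}
[[-9.80733718e-01 -1.95344625e-01 -1.36103568e-03  4.80445183e-01]
 [-1.95346012e-01  9.80733904e-01  9.72630818e-04  1.47537194e-02]
 [ 1.14481563e-03  1.21976473e-03 -9.99998601e-01  2.36608260e-01]
 [ 0.00000000e+00  0.00000000e+00  0.00000000e+00  1.00000000e+00]]
(480, 640, 3)
```

View pics/w2.png

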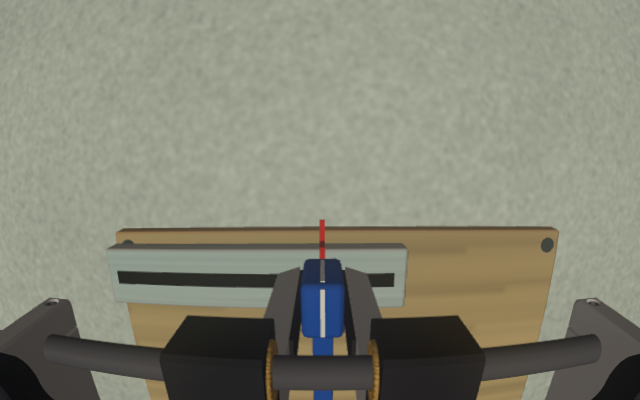

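The white line (322,310) and the red mark (322,225) sit in the same column, on the camera axis, so they're aligned within 1 mm. Next I release and go over the bracket.

Call:
apply_moves([
  {"tx": 0,"ty": 0,"tz": 0,"ax": 0,"ay": 0,"az": 0},
  {"tx": 0,"ty": 0,"tz": 0,"ax": 0,"ay": 0,"az": 0},
  {"tx": 0,"ty": 0,"tz": 0,"ax": 0,"ay": 0,"az": 0},
  {"tx": 0,"ty": 0,"tz": 0,"ax": 0,"ay": 0,"az": 0},
  {"tx": 0,"ty": 0,"tz": -0.6,"ax": 0,"ay": 0,"az": 0},
  {"tx": 0,"ty": 0,"tz": -0.9,"ax": 0,"ay": 0,"az": 0},
  {"tx": 0,"ty": 0,"tz": -0.9,"ax": 0,"ay": 0,"az": 0},
  {"tx": 0,"ty": 0,"tz": -0.9,"ax": 0,"ay": 0,"az": 0},
  {"tx": 0,"ty": 0,"tz": -0.4,"ax": 0,"ay": 0,"az": 0},
], jaw=0)

```text
time_s: 8.15
ee_pos: [0.4808, 0.0145, 0.3489]
eef_rot: [-3.141, 0.002, -2.945]
force: [-1.1, 0.2, 0.0]
grip_width: 0.0937
grip_force: 0.0
```

Call:
apply_moves([
  {"tx": -0.31,"ty": 0.87,"tz": 0,"ax": 0,"ay": 0,"az": 0},
  {"tx": -0.31,"ty": 0.87,"tz": 0,"ax": 0,"ay": 0,"az": 0},
  {"tx": -0.31,"ty": 0.87,"tz": 0,"ax": 0,"ay": 0,"az": 0},
  {"tx": -0.31,"ty": 0.87,"tz": 0,"ax": 0,"ay": 0,"az": 0},
  {"tx": -0.31,"ty": 0.87,"tz": 0,"ax": 0,"ay": 0,"az": 0},
  {"tx": -0.31,"ty": 0.87,"tz": 0,"ax": 0,"ay": 0,"az": 0},
  {"tx": -0.31,"ty": 0.87,"tz": 0,"ax": 0,"ay": 0,"az": 0},
  {"tx": -0.31,"ty": 0.87,"tz": 0,"ax": 0,"ay": 0,"az": 0},
  {"tx": -0.31,"ty": 0.87,"tz": 0,"ax": 0,"ay": 0,"az": 0},
  {"tx": -0.31,"ty": 0.87,"tz": 0,"ax": 0,"ay": 0,"az": 0},
  {"tx": -0.31,"ty": 0.87,"tz": 0,"ax": 0,"ay": 0,"az": 0},
  {"tx": -0.31,"ty": 0.87,"tz": 0,"ax": 0,"ay": 0,"az": 0},
])

```text
time_s: 9.65
ee_pos: [0.5291, 0.3443, 0.3467]
eef_rot: [-3.141, -0.001, -2.945]
force: [1.0, 0.2, -0.7]
grip_width: 0.0939
grip_force: 0.0
```

Call:
apply_moves([
  {"tx": 0,"ty": 0,"tz": 0,"ax": 0,"ay": 0,"az": -0.97},
  {"tx": 0,"ty": 0,"tz": 0,"ax": 0,"ay": 0,"az": -0.97},
  {"tx": 0,"ty": 0,"tz": 0,"ax": 0,"ay": 0,"az": -0.97},
  {"tx": 0,"ty": 0,"tz": 0,"ax": 0,"ay": 0,"az": -0.97},
  {"tx": 0,"ty": 0,"tz": 0,"ax": 0,"ay": 0,"az": -0.97},
  {"tx": 0,"ty": 0,"tz": 0,"ax": 0,"ay": 0,"az": -0.97},
  {"tx": 0,"ty": 0,"tz": 0,"ax": 0,"ay": 0,"az": 0},
])

```text
time_s: 10.52
ee_pos: [0.5291, 0.3434, 0.3469]
eef_rot: [3.141, -0.001, -2.438]
force: [0.0, 0.0, 0.6]
grip_width: 0.0939
grip_force: 0.0
```

Run:
```python
from h import *
T=wristpose();c=camera("wrist");np.savez("w3.npz",T=T,p=c["pixels"]);im=np.ascontiguousarray(c["pixels"][:,:,::-1])
print(T,get_obs()["time_s"]);cv2.imwrite("pics/w3.png",im)
```

```text
[[-7.62410685e-01 -6.47092819e-01 -9.11405780e-04  5.29065671e-01]
 [-6.47092656e-01  7.62411202e-01 -5.03883231e-04  3.43407162e-01]
 [ 1.02092520e-03  2.05598028e-04 -9.99999458e-01  3.46851076e-01]
 [ 0.00000000e+00  0.00000000e+00  0.00000000e+00  1.00000000e+00]] 10.575
```

View pics/w3.png

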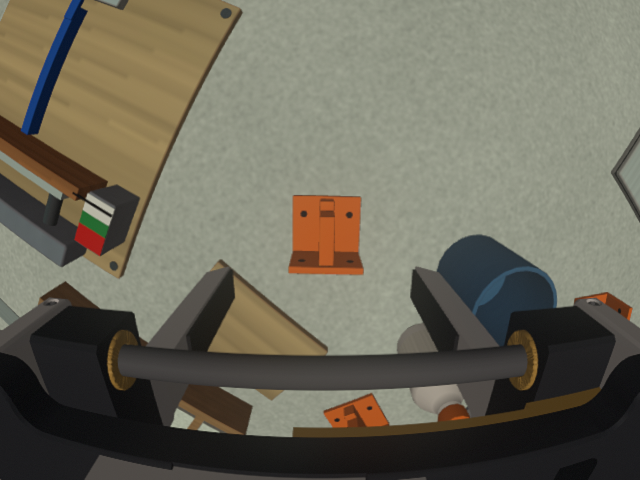

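The wrist view shows the bracket nearly square to the tool: foot edge (293,195)-(361,196), flange outer top edge (289,273)-(363,273), rib centre column about 326. The mug's rim is at about (515,297).

Run:
```python
from h import *
c=camera("wrist");T=np.load("w3.npz")["T"]
f=lambda uv,z:(T[:3,:3].T@(wpix2w(c,T,uv,z)-T[:3,3]))*1000
for n,uv,z in [("fl",(293,195),.006),("fr",(361,196),.006),("oL",(289,273),.05),("oR",(363,273),.05),("ribtop",(326.5,235),.046),("mugrim",(515,297),.095)]: print(n,f(uv,z).round(1))
```

```text
fl [ 26.4 -25.5 340.9]
fr [ 25.6  34.  340.9]
oL [-29.5 -26.4 296.8]
oR [-29.5  32.7 296.8]
ribtop [  0.8   3.4 300.9]
mugrim [-34.7 145.7 251.8]
```

Call:
apply_moves([
  {"tx": -0.07,"ty": 0.12,"tz": 0.7,"ax": 0,"ay": 0,"az": 0},
  {"tx": 0,"ty": 0,"tz": 0.9,"ax": 0,"ay": 0,"az": 0},
  {"tx": 0,"ty": 0,"tz": 0.9,"ax": 0,"ay": 0,"az": 0},
  {"tx": 0,"ty": 0,"tz": 0.9,"ax": 0,"ay": 0,"az": 0},
  {"tx": 0,"ty": 0,"tz": 0.7,"ax": 0,"ay": 0,"az": 0},
  {"tx": 0,"ty": 0,"tz": 0.4,"ax": 0,"ay": 0,"az": 0},
  {"tx": 0,"ty": 0,"tz": 0,"ax": 0,"ay": 0,"az": 0},
])

```text
time_s: 11.5
ee_pos: [0.5283, 0.3475, 0.2122]
eef_rot: [3.141, -0.001, -2.438]
force: [-0.6, -0.6, -0.0]
grip_width: 0.0938
grip_force: 0.0
```

Call:
apply_moves([
  {"tx": 0,"ty": 0,"tz": 0,"ax": 0,"ay": 0,"az": 0},
  {"tx": 0,"ty": 0,"tz": 0,"ax": 0,"ay": 0,"az": 0},
  {"tx": 0,"ty": 0,"tz": 0,"ax": 0,"ay": 0,"az": 0},
  {"tx": 0,"ty": 0,"tz": 0,"ax": 0,"ay": 0,"az": 0},
  {"tx": 0,"ty": 0,"tz": 0,"ax": 0,"ay": 0,"az": 0},
  {"tx": 0,"ty": 0,"tz": 0,"ax": 0,"ay": 0,"az": 0},
  {"tx": 0,"ty": 0,"tz": 0,"ax": 0,"ay": 0,"az": 0},
  {"tx": 0,"ty": 0,"tz": 0,"ax": 0,"ay": 0,"az": 0},
  {"tx": 0,"ty": 0,"tz": 0,"ax": 0,"ay": 0,"az": 0},
  {"tx": 0,"ty": 0,"tz": 0,"ax": 0,"ay": 0,"az": 0},
  {"tx": 0,"ty": 0,"tz": 0,"ax": 0,"ay": 0,"az": 0},
], jaw=1, force=40)

```text
time_s: 12.88
ee_pos: [0.5283, 0.3475, 0.2126]
eef_rot: [-3.142, -0.0, -2.437]
force: [0.6, -0.4, -0.2]
grip_width: 0.0117
grip_force: 40.0
```

Call:
apply_moves([
  {"tx": 0,"ty": 0,"tz": -0.4,"ax": 0,"ay": 0,"az": 0},
  {"tx": 0,"ty": 0,"tz": -0.7,"ax": 0,"ay": 0,"az": 0},
  {"tx": 0,"ty": 0,"tz": -0.9,"ax": 0,"ay": 0,"az": 0},
  {"tx": 0,"ty": 0,"tz": -0.6,"ax": 0,"ay": 0,"az": 0},
  {"tx": 0,"ty": 0,"tz": -0.4,"ax": 0,"ay": 0,"az": 0.47},
  {"tx": 0,"ty": 0,"tz": 0,"ax": 0,"ay": 0,"az": 0.97},
  {"tx": 0,"ty": 0,"tz": 0,"ax": 0,"ay": 0,"az": 0.97},
  {"tx": 0,"ty": 0,"tz": 0,"ax": 0,"ay": 0,"az": 0.97},
  {"tx": 0,"ty": 0,"tz": 0,"ax": 0,"ay": 0,"az": 0.97},
  {"tx": 0,"ty": 0,"tz": 0,"ax": 0,"ay": 0,"az": 0.97},
  {"tx": 0,"ty": 0,"tz": 0,"ax": 0,"ay": 0,"az": 0.5},
])

```text
time_s: 14.25
ee_pos: [0.5283, 0.3475, 0.3035]
eef_rot: [3.141, 0.0, -2.947]
force: [1.1, -0.6, -1.5]
grip_width: 0.0122
grip_force: 40.0
```

Call:
apply_moves([
  {"tx": 0,"ty": -0.5,"tz": 0,"ax": 0,"ay": 0,"az": 0},
  {"tx": 0,"ty": -0.9,"tz": 0,"ax": 0,"ay": 0,"az": 0},
  {"tx": 0,"ty": -0.9,"tz": 0,"ax": 0,"ay": 0,"az": 0},
  {"tx": 0,"ty": -0.9,"tz": 0,"ax": 0,"ay": 0,"az": 0},
  {"tx": 0,"ty": -0.9,"tz": 0,"ax": 0,"ay": 0,"az": 0},
  {"tx": 0,"ty": -0.9,"tz": 0,"ax": 0,"ay": 0,"az": 0},
  {"tx": 0,"ty": -0.9,"tz": 0,"ax": 0,"ay": 0,"az": 0},
  {"tx": 0,"ty": -0.9,"tz": 0,"ax": 0,"ay": 0,"az": 0},
  {"tx": 0,"ty": -0.9,"tz": 0,"ax": 0,"ay": 0,"az": 0},
  {"tx": 0,"ty": -0.9,"tz": 0,"ax": 0,"ay": 0,"az": 0},
  {"tx": 0,"ty": -0.5,"tz": 0,"ax": 0,"ay": 0,"az": 0},
  {"tx": 0,"ty": 0,"tz": 0,"ax": 0,"ay": 0,"az": 0},
])

```text
time_s: 15.75
ee_pos: [0.5816, 0.0789, 0.3028]
eef_rot: [-3.142, 0.0, -2.946]
force: [0.0, 0.3, -0.6]
grip_width: 0.0116
grip_force: 40.0
```

Run:
```python
from h import *
T=wristpose();c=camera("wrist");np.savez("w4.npz",T=T,p=c["pixels"]);im=np.ascontiguousarray(c["pixels"][:,:,::-1])
print(T,get_obs());cv2.imwrite("pics/w4.png",im)
a=np.radians(11.26);R=np.array([[np.cos(a),-np.sin(a)],[np.sin(a),np.cos(a)]]);print(R.T@(T[:2,3]-[.5882,.0470]))
```

```text
[[-9.80942756e-01 -1.94296941e-01  8.66710421e-05  5.81595157e-01]
 [-1.94296940e-01  9.80942760e-01  1.59232969e-05  7.89224969e-02]
 [-8.81131791e-05 -1.22007553e-06 -9.99999996e-01  3.02823363e-01]
 [ 0.00000000e+00  0.00000000e+00  0.00000000e+00  1.00000000e+00]] {'time_s': 15.8, 'qpos': array([ 7.37995040e-02,  4.79841890e-01,  1.51982043e+00,  1.47593368e-04,
        1.14192984e+00, -1.69324126e+00]), 'joint_vel': array([ 0.02146813,  0.00168971,  0.00096005,  0.00125939, -0.00156387,
        0.0072487 ]), 'tau': array([-1.52347036e+00, -6.11192465e+01, -3.29992998e+01, -9.33152600e-02,
        5.93515649e-02, -1.35286502e-01]), 'ee_pos': array([0.58149907, 0.07970193, 0.30277491]), 'eef_rot': array([ 3.14145949e+00,  1.68823145e-05, -2.94540960e+00]), 'force': array([-0.55652039,  0.45675201, -0.49553659]), 'moment': array([ 0.03808686,  0.06184102, -0.02523027]), 'grip_force': 39.95803713798523, 'grip_width': 0.011726890645123621}
[-0.00024447  0.0325977 ]
```

View pics/w4.png

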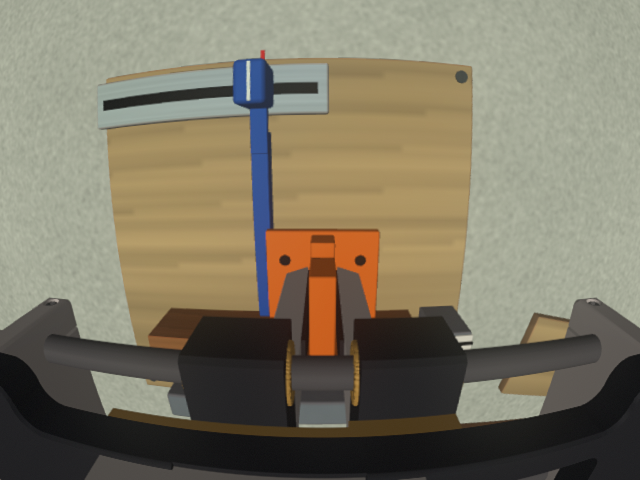

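The view shows the bracket square and just left of the stop's arm, with the white line at (249,80) and the red mark at (263,55). I'll lower it and check the stop numerically.

Call:
apply_moves([
  {"tx": 0,"ty": 0,"tz": 0.5,"ax": 0,"ay": 0,"az": 0},
  {"tx": 0,"ty": 0,"tz": 0.7,"ax": 0,"ay": 0,"az": 0},
  {"tx": 0,"ty": 0,"tz": 0.6,"ax": 0,"ay": 0,"az": 0},
  {"tx": 0,"ty": 0,"tz": 0.4,"ax": 0,"ay": 0,"az": 0},
  {"tx": 0,"ty": 0,"tz": 0.2,"ax": 0,"ay": 0,"az": 0},
  {"tx": 0,"ty": 0,"tz": 0.15,"ax": 0,"ay": 0,"az": 0},
  {"tx": 0,"ty": 0,"tz": 0,"ax": 0,"ay": 0,"az": 0},
  {"tx": 0,"ty": 0,"tz": 0,"ax": 0,"ay": 0,"az": 0},
])

```text
time_s: 16.8
ee_pos: [0.5817, 0.0797, 0.2266]
eef_rot: [-3.141, 0.001, -2.945]
force: [-0.2, 0.9, -0.8]
grip_width: 0.0119
grip_force: 40.0
```

Run:
```python
from h import *
c=camera("wrist");T=np.load("w4.npz")["T"]
f=lambda uv,z:(T[:3,:3].T@(wpix2w(c,T,uv,z)-T[:3,3]))*1000
print("white",f((249,80),.0665),"red",f((263,55),.012),"armleft",f((268.5,180),.033),f((265,129),.033))
```

```text
white [110.66957066 -43.07912304 236.31366513] red [138.37472954 -43.56987585 290.81122475] armleft [ 47.39024096 -37.01742758 269.8192336 ] [ 82.13296402 -38.84630836 269.81617454]
```

Call:
apply_moves([
  {"tx": 0,"ty": -0.1,"tz": 0.04,"ax": 0,"ay": 0,"az": 0},
  {"tx": 0,"ty": -0.09,"tz": 0,"ax": 0,"ay": 0,"az": 0},
  {"tx": -0.25,"ty": 0,"tz": 0,"ax": 0,"ay": 0,"az": 0},
  {"tx": -0.25,"ty": 0,"tz": 0,"ax": 0,"ay": 0,"az": 0},
  {"tx": -0.2,"ty": 0,"tz": 0,"ax": 0,"ay": 0,"az": 0},
  {"tx": -0.15,"ty": 0,"tz": 0,"ax": 0,"ay": 0,"az": 0},
  {"tx": -0.15,"ty": 0,"tz": 0,"ax": 0,"ay": 0,"az": 0},
  {"tx": -0.15,"ty": 0,"tz": 0,"ax": 0,"ay": 0,"az": 0},
  {"tx": -0.1,"ty": 0,"tz": 0,"ax": 0,"ay": 0,"az": 0},
  {"tx": -0.08,"ty": 0,"tz": 0,"ax": 0,"ay": 0,"az": 0},
  {"tx": 0,"ty": 0,"tz": 0,"ax": 0,"ay": 0,"az": 0},
  {"tx": 0,"ty": 0,"tz": 0,"ax": 0,"ay": 0,"az": 0},
])

```text
time_s: 18.35
ee_pos: [0.6217, 0.082, 0.2249]
eef_rot: [3.142, -0.0, -2.945]
force: [-4.6, -0.7, -0.5]
grip_width: 0.012
grip_force: 40.0
```

Call:
apply_moves([
  {"tx": -0.08,"ty": -0.03,"tz": 0,"ax": 0,"ay": 0,"az": 0},
  {"tx": -0.08,"ty": 0,"tz": 0,"ax": 0,"ay": 0,"az": 0},
  {"tx": -0.06,"ty": 0,"tz": 0,"ax": 0,"ay": 0,"az": 0},
  {"tx": 0,"ty": 0,"tz": 0,"ax": 0,"ay": 0,"az": 0},
  {"tx": 0,"ty": 0,"tz": 0,"ax": 0,"ay": 0,"az": 0},
  {"tx": 0,"ty": 0,"tz": 0,"ax": 0,"ay": 0,"az": 0},
  {"tx": 0,"ty": 0,"tz": 0,"ax": 0,"ay": 0,"az": 0},
])

```text
time_s: 19.23
ee_pos: [0.6282, 0.0825, 0.2247]
eef_rot: [3.141, -0.001, -2.945]
force: [-8.4, -0.2, 0.9]
grip_width: 0.0121
grip_force: 40.0
```

Run:
```python
from h import *
T=wristpose();c=camera("wrist")["pixels"][:,:,::-1];t=camera("top")["pixels"][:,:,::-1]
F=np.mean([get_obs()["force"] for _ in range(1)],0);print(F,T[:3,3])
a=cv2.resize(c[:,80:480],(480,576));b=cv2.resize(t[155:295,270:350],None,fx=4,fy=4,interpolation=cv2.INTER_CUBIC)
b=cv2.copyMakeBorder(b,0,16,0,0,cv2.BORDER_CONSTANT);cv2.imwrite("pics/f.png",np.hstack([a,b]));print(np.hstack([a,b]).shape)
```

```text
[-7.71912879  0.34729071  0.83276061] [0.62815352 0.08252636 0.22473867]
(576, 800, 3)
```

View pics/f.png

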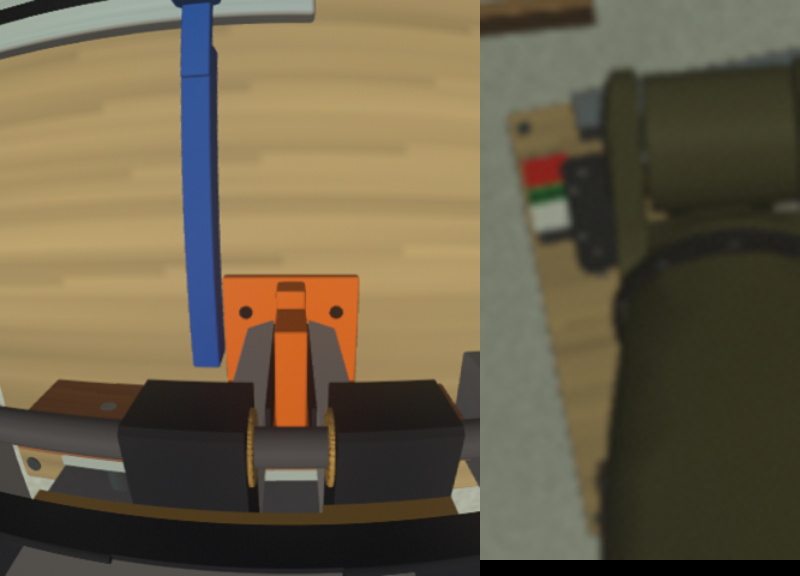

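The bracket stands square with its side about 1.6 mm from the arm, the needle line is in the green (about (545,193) in the crop), and the push is about 8 N.

```bash
python3 -c "
from station import hand_in;print(hand_in())"
```

```text
the job is handed in; nothing more can be done
None
```

I've handed the job in with every condition met by my own measurements, but the hand-in gave no verdict. The stop is within 1 mm of the red mark. The bracket is held upright and square on the board, about 1.6 mm from the stop's arm by calculation, and pressed with a steady 8 N or so with the needle in the green.

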